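Close the book-mending press

TASK

A re-glued book sticks out of the mending press: push it by its spine with your fingertips until it is fully home and square against the two wooden stops at the back. Then turn the loose wing screw on top clockwise (seen from above) with repeated fingertip strokes on its wings until it stops. Push and turn only: pick nothing up, leave the book home, and do not disturb the other things on the table.

Things in the scene. Friction and masses are not known exactly. Their poses are not given: they have to be found in the camera images.
- press: Bench press for mending books, fixed to the table. Origin on the table under the screw axis; x from the open front to the back (pushing direction), z up. Plywood base board 190 (x) x 310 (y) x 18 mm, centred on the origin: front edge at x = -95 mm, top at z = 18 mm. Two posts 14 mm thick at x = 0, y = +-130 mm, nuts on top 24 mm wide up to z = 117 mm.
- press_stops (a point): Point midway between the two wooden stops on the base board, level with their front faces, at x = +65 mm of the press, z = 18 mm. The stops are centred 65 mm to either side along y, each 50 mm wide and 22 mm high. Axes as the press.
- press_bar (a point): Centre of the top of the aluminium cross-bar, on the screw axis, 110 mm above the table; the bar is 36 (x) x 290 (y) x 18 mm. Under it hangs the plywood pressing board, 120 (x) x 200 (y) x 14 mm, loose about 4 to 6 mm above the book; it sinks 0.7 mm per rad of the screw and ends just on the book.
- press_handle (a point): Middle of the round carrying handle, 12 mm thick, that runs along y behind the wing screw: 50 mm behind its axis, 140 mm above the table, 150 mm long, its legs sloping to the cross-bar at both ends. There is no room for a finger between it and the wings: turn the screw from the front and the sides.
- book: Loose cloth-bound book lying flat on the base board, 160 (x) x 200 (y) x 28 mm, 0.3 to 0.65 kg. Origin: centre of its underside; x points into the press, spine at x = -80 mm, fore edge at x = +80 mm. Starts 30 to 55 mm short of home, askew. Home: fore edge on both stops, origin at x = -15 mm of the press, spine flush with the base board's front edge. Slides with 1.5 to 5 N (peak to 10 N as it starts).
- wing_screw (a joint): Turn of the wing screw in rad: grows clockwise seen from above. Starts between 0 and 2.5, stops dead at 8.5 (tight). Stiff enough to stay where it is left: about 0.04 N m, i.e. 1.5 N on a wing.
- screw_hub (a point): Centre of the brass wing screw on its vertical axis (above the press origin), at mid-height of the wings: 137 mm above the table at joint 0, 131 mm when tight. x points along one wing, the other is opposite. Each wing is an upright steel plate 6 mm thick, reaching 38 mm from the axis and 11 mm above and below this point. Hub 18 mm diameter, underside 17 mm below.
- glue_jar: Bystander: small glue jar, 48 mm diameter, 70 mm high, behind the press; origin under its centre.
- tape_roll: Bystander: roll of clear tape lying flat, 90 mm diameter, 25 mm high, at the press's left front; origin under its centre.
- stamp: Bystander: wooden hand stamp, 40 mm diameter, 66 mm high, standing to the right of the press; origin under its centre.
- brush: Bystander: glue brush 170 mm long lying to the left of the press; origin under its middle.
- book_big: Bystander: grey book 150 x 220 x 35 mm lying at the right side of the table; origin under its centre.
- book_small: Bystander: brown book 105 x 170 x 20 mm lying on the grey book; origin under its centre.
- label_box: Bystander: cardboard label box 100 x 70 x 50 mm at the left side of the table; origin under its centre.
- pen_cup: Bystander: black cup, 76 mm diameter, 95 mm high, at the left side of the table; origin under its centre.

How it is judged:
By the outcome, as a careful person would: the job done as asked, in the order asked, and still so for the second after the job is handed in, with the robot touching nothing.
It also fails if it takes over 67 s, if anything falls off the work surface, if the arm or the gripper's body presses on something with over 40 N, if the wrist force passes 120 N, or if a joint passes its speed limit or range.

ROBOT

A 6-joint arm with a two-finger parallel gripper is mounted at the origin on the work surface. World frame = base frame: x ahead of the robot, y to its left, z up, the work surface at z = 0. Lengths are in m, angles in degrees, forces in N, time in s.
With the tool pointing down it reaches from about 0.4 to 0.825 m from the base axis. Payload 7 kg.
Tool frame: the origin (TCP) lies midway between the tips of the shut fingers; the grasp point (between the pads) lies 19 mm behind it (grip_depth is the distance from the TCP to the grasp point, in m); z points along the fingers, y is the direction in which the jaws open and shut (so a half turn about z gives the same grasp; the last joint's range is limited). The gripper opens to 88 mm and grips with 3 to 60 N. Pads are 19 mm wide; open, the fingers measure 130 mm over their backs; the gripper's body (78 mm by 193 mm) begins 47 mm behind the grasp point.
Start: joints at [91.106, 20.546, 0.682, 0, -70.136, -16.507], TCP at [0.179, 0.651, 0.227] pointing down, gripper open.
Joint ranges: [-176.03, 176.03], [-82.01, 121.73], [-58.28, 71.71], [-173.87, 95.51], [-174.79, -0.11], [-173.66, 173.66]. Speed limits (degrees/s): [136.94, 136.94, 172.46, 180, 180, 180].

INTERFACE

Orientations are given as [roll, pitch, yaw] about the fixed x, y, z axes, in that order (R = Rz(yaw) Ry(pitch) Rx(roll)).
In Python, from plant import * gives the robot as it stands.
- The arm moves only by the shell command python3 -m inch 'ROWS'. ROWS is JSON, a list of rows, each an object of numbers: "ax", "ay", "az": the turn, a rotation vector about the tool's x, y, z in degrees; "dx", "dy", "dz": the shift along the tool's x, y, z in mm; "fingers": the finger opening in mm, from 0 to 87.6. In form: [{"ax": .., "ay": .., "az": .., "dx": .., "dy": .., "dz": .., "fingers": ..}, ...]. A call has 1 to 8 rows; each row is the pose to reach, as a shift and turn from the pose commanded when the call began, along the tool's axes at that moment; what a row does not reach only later rows make up. A row lasts 1/8 s, in which the tool goes at most 62.5 mm and 10.7 degrees, less where a joint would pass 70% of its speed; a pose out of reach is approached as far as the arm can. A call with a gripper value outside its range is refused whole. The fingers move at their own pace and stop on an object; the grip force is fixed at half the most. Time passes only in rows, so rows that repeat a pose let the fingers close. It gives the time, the measured TCP pose, the force and the opening at its end, in the units of the state.
- get_obs(): the state, without advancing time (a new reading comes with each control period).
- snapshot(name): name is "scene" or "top" or "wrist"; returns a dict with "image" (420x560x3 uint8, red, green, blue), "fx", "fy", "cx", "cy" (pixels), "k1" (the pictures are not rectified: a ray, as slopes to the right and down, at radius r is drawn at 1 + k1 r^2 times it, then the intrinsics apply), "rvec" (rotation vector, rad) and "tvec" (3), from world to camera coordinates, as OpenCV has them. Camera axes: x right, y down, z forward; pixel columns grow to the right and rows downward; lengths in m; the calibration is good to about 2 mm. A picture is of the moment at which its call begins. There is no depth.
- close_job(): hands the job in, once; it reports no verdict.
Trained networks look in the newest picture that a camera, given by its name, has taken for a name from the list of things; names that differ only in an ending like _2 or _b are one class to them, and where a whole thing is asked for, a point or a joint stands for the part that bears it (a point fixed in the world has none). Each returns a list of dicts, best first, with "score" (0 to 1); they miss things now and then, are a little off and sometimes report something else, mostly with a low value. They report only what shows in the picture. A call takes as long as a camera call.
- search_frame(target, camera): "bbox" ([centre column, centre row, width, height] in pixels, round what is visible of it).
- trace(target, camera): "mask" (420x560 bool, what is visible of it) and "bbox" ([centre column, centre row, width, height] in pixels, round what is visible of it).
- landmark_of(target, camera): "position" ([column, row] in pixels: a listed point, or the origin of a listed thing).
The state is a dict: "clock": time; "joint_pos": joint angles; "qvel": joint speeds; "tau": joint torques, N m; "tool_pos": TCP position; "orientation": TCP orientation; "force": force on the tool from outside, world axes, zero at the start; "moment": the same for the moment, N m; "opening": finger opening in m.
Only numpy, scipy, OpenCV 4.12 (cv2) and the standard library are available. Lean on these libraries where they do the work, as an engineer would, in place of code of your own. Each camera call takes 0.05 s, during which the arm holds its last target.

## Working session

There is one attempt and no reset: what is moved stays moved. The work goes in short steps, Python scripts to look and compute and a shell command to move; the robot and the scene stay as the last step left them, time stands still between calls to the robot, and variables do not carry over. Pictures are saved under pics/ and viewed, and the job is handed in when it is done.

```bash
ls; mkdir -p pics
cat > h.py <<'E'
from plant import *
import numpy as np, cv2
from scipy.spatial.transform import Rotation as R
def cam(s):
    Rm=cv2.Rodrigues(np.array(s['rvec'],float))[0]; t=np.array(s['tvec'],float).ravel(); return Rm,t
def ray(s,px):
    Rm,t=cam(s); u=(px[0]-s['cx'])/s['fx']; v=(px[1]-s['cy'])/s['fy']
    rd=np.hypot(u,v); r=rd
    for _ in range(30): r=rd/(1+s['k1']*r*r)
    f=r/rd if rd>0 else 1
    d=Rm.T@np.array([u*f,v*f,1]); c=-Rm.T@t
    return c,d
def atz(s,px,z):
    c,d=ray(s,px); return c+d*(z-c[2])/d[2]
def proj(s,P):
    Rm,t=cam(s); p=Rm@np.array(P)+t; u,v=p[0]/p[2],p[1]/p[2]; f=1+s['k1']*(u*u+v*v)
    return np.array([u*f*s['fx']+s['cx'],v*f*s['fy']+s['cy']])
def save(s,n): cv2.imwrite(n,s['image'][:,:,::-1])
E
python3 - <<'E'
from h import *
import pickle
print(get_obs())
S={}
for n in ['scene','top','wrist']:
    s=snapshot(n); save(s,f'pics/{n}0.png'); S[n]=s
    print(n,-cam(s)[0].T@cam(s)[1],s['fx'],s['k1'])
pickle.dump(S,open('S0.pkl','wb'))
Z={'press':0,'press_stops':.018,'press_bar':.11,'press_handle':.14,'book':.018,'screw_hub':.136}
for n in ['scene','top']:
  for k in Z:
    for r in landmark_of(k,n)[:2]:
      print(n,k,r['score'],np.round(r['position'],1),np.round(atz(S[n],r['position'],Z[k]),4))
E
```

```text
pics
{'clock': 0.0, 'joint_pos': array([ 9.11057564e+01,  2.05915472e+01,  6.33800054e-01, -2.23914074e-02,
       -7.01375021e+01, -1.65081488e+01]), 'qvel': array([-0.01987841, -0.05278647,  0.01059498,  0.12941262,  0.02349743,
       -0.00056945]), 'tau': array([-1.44678230e-03, -5.82709587e+01,  2.93058479e+01,  6.99771255e+00,
        6.98751857e-03, -1.54856684e-04]), 'tool_pos': array([0.17914561, 0.65026736, 0.2256145 ]), 'orientation': array([ 1.79902695e+02, -6.88649911e-03, -1.54100118e+01]), 'force': array([ 0.13170877, -0.78971352,  0.24503626]), 'moment': array([-0.02770606, -0.01811512,  0.00505197]), 'opening': 0.08720548805399662}
scene [1.38204045 0.80976214 0.90389966] 465.33202918199237 -0.103162399506152
top [0.38149359 0.00626143 1.59618946] 465.5163993664606 -0.14181392148290095
wrist [0.25017337 0.63044402 0.38382774] 340.5386634505565 0.007214382087140111
scene press 0.8 [314.3 251. ] [0.5787 0.0978 0.    ]
scene press_stops 0.61 [295.2 259.5] [0.6611 0.0984 0.018 ]
scene press_bar 0.63 [312.5 221.9] [0.5853 0.0935 0.11  ]
scene press_handle 0.6 [298.8 218.6] [0.6307 0.0829 0.14  ]
scene book 0.72 [332.7 238.6] [0.5125 0.1123 0.018 ]
scene screw_hub 0.74 [313.6 212.4] [0.5759 0.0883 0.136 ]
top press 0.65 [248.4 224.4] [0.573  0.1068 0.    ]
top press_stops 0.61 [195.3 197.1] [0.6643 0.2911 0.018 ]
top press_stops 0.57 [251.6 200.1] [0.6551 0.096  0.018 ]
top press_bar 0.58 [245.3 218.8] [0.5779 0.1101 0.11  ]
top press_bar 0.5 [249.8 240.6] [0.5076 0.0945 0.11  ]
top press_handle 0.72 [248.  199.4] [0.6361 0.1005 0.14  ]
top book 0.68 [251.4 240.2] [0.5168 0.0946 0.018 ]
top screw_hub 0.42 [247.2 218.2] [0.5764 0.1023 0.136 ]
```

View pics/scene0.png

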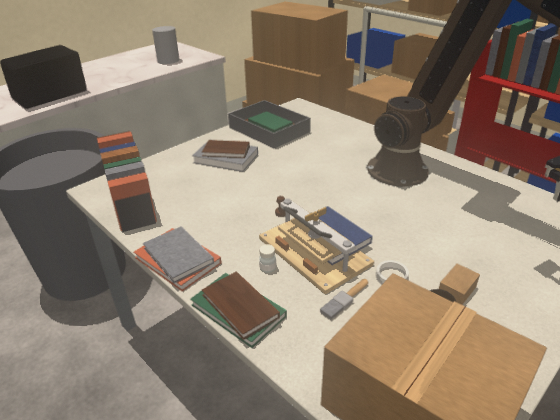

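View pics/top0.png

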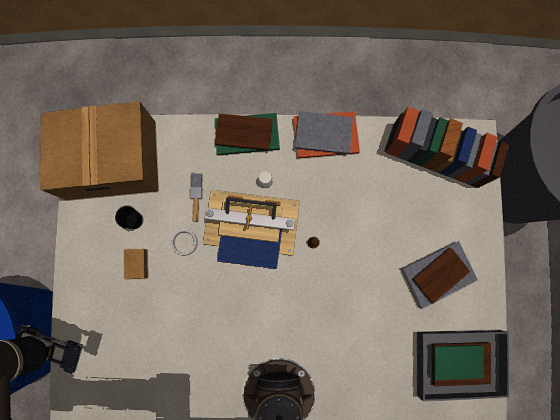

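Run:
```python
from h import *
import pickle
S=pickle.load(open('S0.pkl','rb'))
im=S['top']['image'][170:290,170:330]; cv2.imwrite('pics/topc.png',cv2.resize(im,None,fx=5,fy=5,interpolation=cv2.INTER_CUBIC)[:,:,::-1])
im=S['scene']['image'][180:300,240:400]; cv2.imwrite('pics/scenec.png',cv2.resize(im,None,fx=5,fy=5,interpolation=cv2.INTER_CUBIC)[:,:,::-1])
```

```text
(no output)
```

View pics/topc.png

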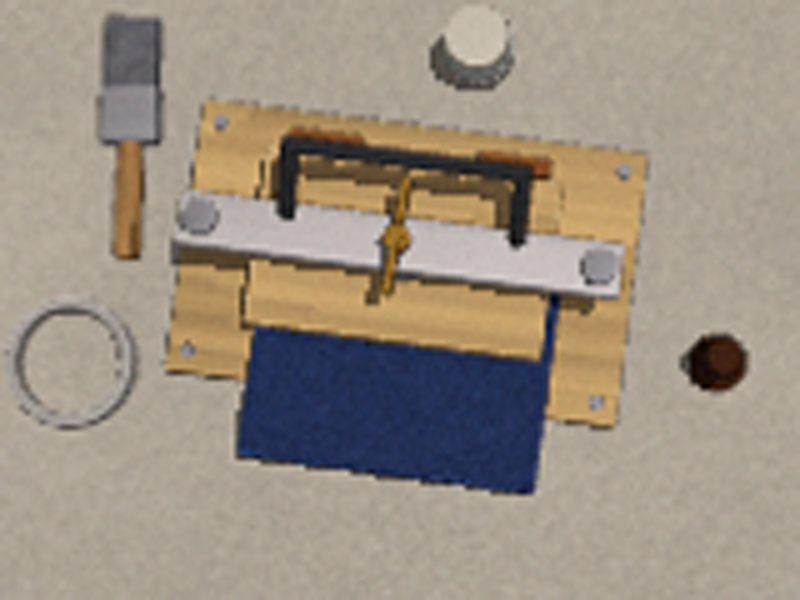

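View pics/scenec.png

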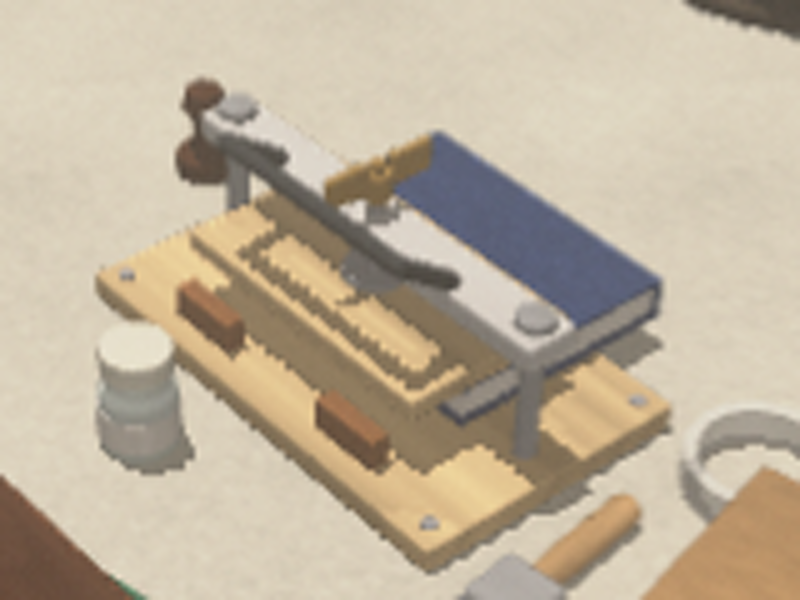

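The overview shows the press near (250,222) with the book's blue spine end towards the robot, the wings nearly along press x, and the handle behind them. Next I work out the geometry from the corners.

Run:
```python
from h import *
import pickle
S=pickle.load(open('S0.pkl','rb'))
t=S['top']; s=S['scene']
f=lambda p,z,S=t,o=(170,170): atz(S,((p[0]+.5)/5-.5+o[0],(p[1]+.5)/5-.5+o[1]),z)
C=[f(p,.018) for p in [(203,98),(648,152),(166,373),(614,427)]]
print('base',np.round(C,4)); print('centre',np.mean(C,0), [np.linalg.norm(C[a]-C[b]) for a,b in [(0,1),(2,3),(0,2),(1,3)]])
y=(C[0]-C[1])+(C[2]-C[3]); print('yaw',np.degrees(np.arctan2(-y[0],y[1]))); x=(C[0]-C[2])+(C[1]-C[3]);print(np.degrees(np.arctan2(x[1],x[0])))
N=[f(p,.117) for p in [(198,213),(600,267)]]; print('nuts',N,np.mean(N,0),np.linalg.norm(N[0]-N[1])); d=N[0]-N[1]; print(np.degrees(np.arctan2(-d[0],d[1])))
B=[f(p,.046) for p in [(236,457),(533,494)]]; print('spine',B,np.linalg.norm(B[0]-B[1])); d=B[0]-B[1]; print(np.degrees(np.arctan2(-d[0],d[1])))
print('scene base',[f(p,.018,s,(240,180)).round(4) for p in [(97,275),(430,560),(670,403)]])
print('scene spine',[f(p,.046,s,(240,180)).round(4) for p in [(437,132),(661,282)]])
print('scene nuts',[f(p,.117,s,(240,180)).round(4) for p in [(238,106),(536,316)]])
W=[f(p,.147) for p in [(404,180),(387,292)]]; print('wing tips',W, np.linalg.norm(W[0]-W[1]),np.mean(W,0)); d=W[0]-W[1]; print(np.degrees(np.arctan2(d[1],d[0])))
```

```text
base [[ 0.6924  0.2401  0.018 ]
 [ 0.6567 -0.0678  0.018 ]
 [ 0.5016  0.2602  0.018 ]
 [ 0.4675 -0.045   0.018 ]]
centre [0.57956184 0.09686473 0.018     ] [np.float64(0.3099410168322202), np.float64(0.3071733445194314), np.float64(0.19187237770939067), np.float64(0.1905149844288317)]
yaw -6.493923936067655
-6.45163923659509
nuts [array([0.59748573, 0.22647567, 0.117     ]), array([ 0.56446317, -0.03248619,  0.117     ])] [0.58097445 0.09699474 0.117     ] 0.26105887750931006
-7.267080003208937
spine [array([0.44387806, 0.20738955, 0.046     ]), array([0.42117554, 0.00943843, 0.046     ])] 0.19924871623660337
-6.542524294849526
scene base [array([ 0.6567, -0.0626,  0.018 ]), array([0.6965, 0.2465, 0.018 ]), array([0.5057, 0.2615, 0.018 ])]
scene spine [array([0.4246, 0.0105, 0.046 ]), array([0.4494, 0.2094, 0.046 ])]
scene nuts [array([ 0.5672, -0.0277,  0.117 ]), array([0.597, 0.229, 0.117])]
wing tips [array([0.61509821, 0.09213982, 0.147     ]), array([0.54394565, 0.10170975, 0.147     ])] 0.07179324123318266 [0.57952193 0.09692479 0.147     ]
-7.6602433770065685
```

View pics/wrist0.png

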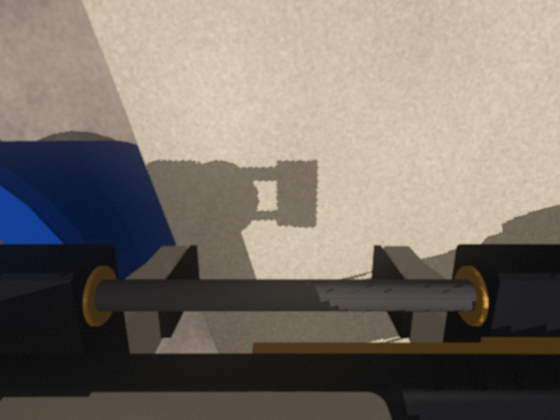

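```bash
cat >> h.py <<'E'
PC=np.array([.580,.097]); PY=np.radians(-6.8)
PX=np.array([np.cos(PY),np.sin(PY)]); PYv=np.array([-np.sin(PY),np.cos(PY)])
def topress(p): d=np.array(p[:2])-PC; return np.array([d@PX,d@PYv])
def toworld(p): return PC+p[0]*PX+p[1]*PYv
def totool(target,yaw=None):
    o=get_obs(); Rm=R.from_euler('xyz',o['orientation'],degrees=True)
    d=Rm.inv().apply(np.array(target)-o['tool_pos'])*1000
    out={'shift':d.round(1)}
    if yaw is not None:
        Rt=R.from_euler('xyz',[180,0,yaw],degrees=True)
        out['rot']=np.degrees((Rm.inv()*Rt).as_rotvec()).round(1)
    return out
E
python3 - <<'E'
from h import *
# book centre spine press frame ~(-148,-6)
t=toworld((-.185,-.006)); print(t,totool([*t,.15],-6.8))
t=toworld((-.185,-.006)); print(t,totool([*t,.028],-6.8))
E
```

```text
[0.39559096 0.11294694] {'shift': array([351.4, 461. ,  76.6]), 'rot': array([-0. ,  0. , -8.6])}
[0.39559096 0.11294694] {'shift': array([351.4, 461. , 198.6]), 'rot': array([-0. ,  0. , -8.6])}
```

```bash
python3 -m inch '[{"dx":45,"dy":55,"dz":0,"az":-3},{"dx":80,"dy":105,"dz":0,"az":-5},{"dx":115,"dy":155,"dz":0,"az":-8.6},{"dx":150,"dy":200,"dz":0,"az":-8.6},{"dx":185,"dy":245,"dz":10,"az":-8.6},{"dx":220,"dy":290,"dz":20,"az":-8.6},{"dx":260,"dy":340,"dz":40,"az":-8.6},{"dx":300,"dy":390,"dz":60,"az":-8.6}]'
python3 - <<'E'
from h import *
t=toworld((-.185,-.006)); print(t,totool([*t,.028],-6.8)); print(get_obs()['joint_pos'])
E
```

```text
[0.39559096 0.11294694] {'shift': array([351.4, 461. , 198.6]), 'rot': array([-0. ,  0. , -8.6])}
[ 9.11072751e+01  2.05421726e+01  6.81835841e-01 -3.83502286e-03
 -7.01375620e+01 -1.65078155e+01]$[0]: bad value
```

```bash
python3 -m inch '[{"ax":0,"ay":0,"az":-3,"dx":45,"dy":55,"dz":0,"fingers":87},{"ax":0,"ay":0,"az":-5,"dx":80,"dy":105,"dz":0,"fingers":87},{"ax":0,"ay":0,"az":-8.6,"dx":115,"dy":155,"dz":0,"fingers":87},{"ax":0,"ay":0,"az":-8.6,"dx":150,"dy":200,"dz":0,"fingers":87},{"ax":0,"ay":0,"az":-8.6,"dx":185,"dy":245,"dz":10,"fingers":87},{"ax":0,"ay":0,"az":-8.6,"dx":220,"dy":290,"dz":20,"fingers":87},{"ax":0,"ay":0,"az":-8.6,"dx":260,"dy":340,"dz":40,"fingers":87},{"ax":0,"ay":0,"az":-8.6,"dx":300,"dy":390,"dz":60,"fingers":87}]'
python3 - <<'E'
from h import *
t=toworld((-.185,-.006)); print(t,totool([*t,.028],-6.8)); print(get_obs()['joint_pos'])
E
```

```text
clock: 1.75
tool_pos: [0.362, 0.2017, 0.1694]
orientation: [-179.9, -0.1, -6.7]
force: [2.2, 0.8, -0.5]
opening: 0.0869
[0.39559096 0.11294694] {'shift': array([ 43.6,  84.4, 141.3]), 'rot': array([-0.1, -0.1,  0.1])}
[ 5.67053168e+01 -2.12476287e+00 -3.51315446e+01  1.19653667e-02
 -5.68762852e+01  2.65412832e+01]
```

```bash
python3 -m inch '[{"ax":0,"ay":0,"az":0,"dx":20,"dy":42,"dz":20,"fingers":87},{"ax":0,"ay":0,"az":0,"dx":41,"dy":82,"dz":50,"fingers":87},{"ax":0,"ay":0,"az":0,"dx":41,"dy":82,"dz":100,"fingers":87},{"ax":0,"ay":0,"az":0,"dx":41,"dy":82,"dz":138,"fingers":87},{"ax":0,"ay":0,"az":0,"dx":41,"dy":82,"dz":138,"fingers":87}]'
python3 - <<'E'
from h import *
o=get_obs(); print(topress(o['tool_pos']),o['tool_pos'],o['orientation'],o['joint_pos'])
s=snapshot('wrist'); save(s,'pics/w1.png'); s=snapshot('scene'); save(s,'pics/s1.png')
E
```

```text
clock: 2.38
tool_pos: [0.3911, 0.1153, 0.0296]
orientation: [179.8, 0.2, -6.8]
force: [0.9, -1.1, -0.5]
opening: 0.0875
[-0.18977373 -0.00423908] [0.3910593  0.11526071 0.02963527] [179.75358553   0.20687174  -6.83996218] [ 4.44782279e+01  9.77593081e+00 -4.61418044e+01 -1.32399959e-02
 -3.44039172e+01  3.86931998e+01]
```

View pics/w1.png

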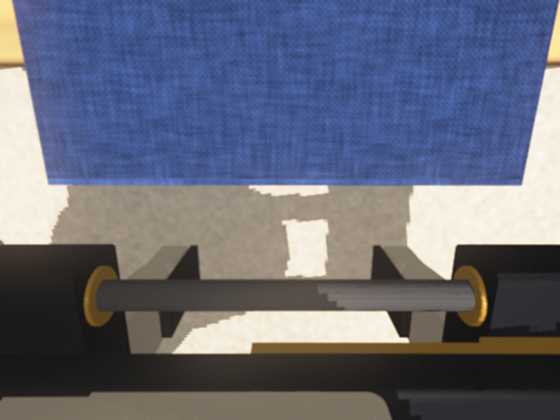

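View pics/s1.png

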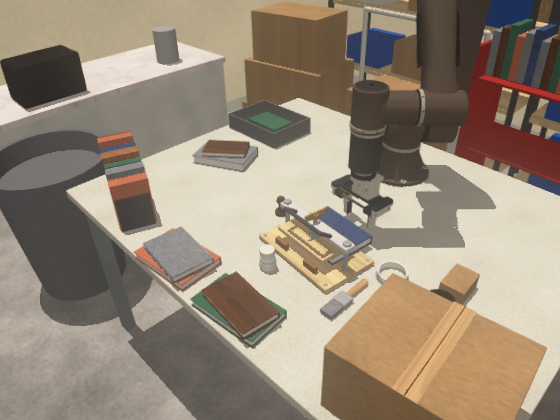

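The spine is straight ahead of the fingers (row 184, columns 48 to 523) and parallel to the tool.

```bash
python3 -m inch '[{"ax":0,"ay":0,"az":0,"dx":12,"dy":0,"dz":1,"fingers":87},{"ax":0,"ay":0,"az":0,"dx":22,"dy":0,"dz":2,"fingers":87},{"ax":0,"ay":0,"az":0,"dx":30,"dy":0,"dz":2,"fingers":87},{"ax":0,"ay":0,"az":0,"dx":37,"dy":0,"dz":2,"fingers":87},{"ax":0,"ay":0,"az":0,"dx":44,"dy":0,"dz":2,"fingers":87},{"ax":0,"ay":0,"az":0,"dx":52,"dy":0,"dz":2,"fingers":87},{"ax":0,"ay":0,"az":0,"dx":60,"dy":0,"dz":2,"fingers":87},{"ax":0,"ay":0,"az":0,"dx":68,"dy":0,"dz":2,"fingers":87}]'
python3 - <<'E'
from h import *
o=get_obs(); print(topress(o['tool_pos']),o['orientation'],o['force'],o['moment'])
s=snapshot('wrist'); save(s,'pics/w2.png')
E
```

```text
clock: 3.48
tool_pos: [0.4594, 0.1081, 0.0291]
orientation: [179.9, 0.1, -6.8]
force: [-4.9, 0.6, 4.0]
opening: 0.087
[-0.12106814 -0.00327743] [ 1.79933614e+02  1.00569629e-01 -6.82840861e+00] [-4.89568545  0.58665314  3.99634184] [ 0.26458989  1.78383513 -0.00772777]
```

View pics/w2.png

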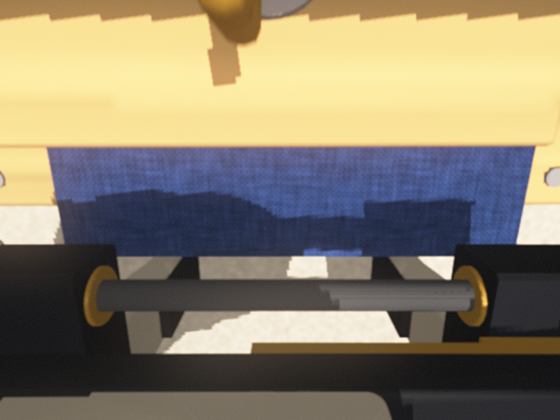

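The book is moving with the fingers: the spine is at row 255 and the base front edge at row 204. About 16 mm is left.

```bash
python3 -m inch '[{"ax":0,"ay":0,"az":0,"dx":5,"dy":0,"dz":0,"fingers":87},{"ax":0,"ay":0,"az":0,"dx":9,"dy":0,"dz":0,"fingers":87},{"ax":0,"ay":0,"az":0,"dx":12,"dy":0,"dz":0,"fingers":87},{"ax":0,"ay":0,"az":0,"dx":14,"dy":0,"dz":0,"fingers":87}]'
python3 - <<'E'
from h import *
o=get_obs(); print(topress(o['tool_pos']),o['orientation'],o['force'],o['moment'])
E
python3 -m inch '[{"ax":0,"ay":0,"az":0,"dx":1,"dy":0,"dz":0,"fingers":87},{"ax":0,"ay":0,"az":0,"dx":2,"dy":0,"dz":0,"fingers":87}]'
```

```text
clock: 4.03
tool_pos: [0.474, 0.1071, 0.0291]
orientation: [180.0, 0.0, -6.8]
force: [-2.5, 0.9, -1.4]
opening: 0.087
[-0.10646215 -0.0025544 ] [ 1.79993611e+02  8.37522608e-03 -6.80362352e+00] [-2.52164236  0.87084933 -1.37439175] [ 0.06801102  0.84577403 -0.01556783]
clock: 4.28
tool_pos: [0.4746, 0.1067, 0.0292]
orientation: [180.0, 0.1, -6.8]
force: [-13.2, 5.1, 7.2]
opening: 0.087
```

```bash
python3 -m inch '[{"ax":0,"ay":0,"az":0,"dx":1,"dy":0,"dz":0,"fingers":87},{"ax":0,"ay":0,"az":0,"dx":1.5,"dy":0,"dz":0,"fingers":87}]';  python3 - <<'E'
from h import *
o=get_obs(); print(topress(o['tool_pos']),o['orientation'],o['force'],o['moment'])
s=snapshot('wrist'); save(s,'pics/w3.png')
s=snapshot('scene'); im=s['image'][180:300,240:400]; cv2.imwrite('pics/s3.png',cv2.resize(im,None,fx=5,fy=5,interpolation=cv2.INTER_CUBIC)[:,:,::-1])
s=snapshot('top'); im=s['image'][170:290,170:330]; cv2.imwrite('pics/t3.png',cv2.resize(im,None,fx=5,fy=5,interpolation=cv2.INTER_CUBIC)[:,:,::-1])
E
```

```text
clock: 4.53
tool_pos: [0.4746, 0.1065, 0.0292]
orientation: [179.9, 0.2, -6.8]
force: [-19.3, 8.4, 13.1]
opening: 0.0871
[-0.10577502 -0.00303557] [179.93119188   0.22658781  -6.77107039] [-19.25663851   8.44010683  13.06759263] [3.55858998 6.96710562 0.72812736]
```

View pics/w3.png

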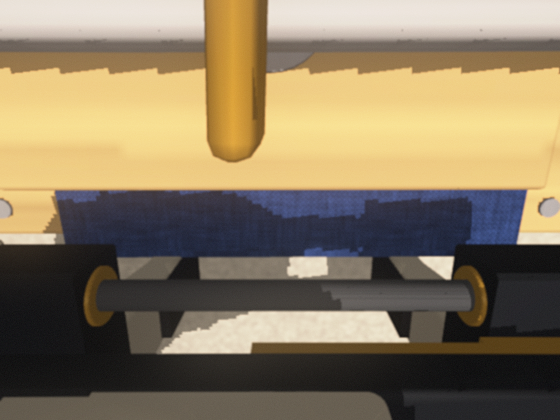

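View pics/s3.png

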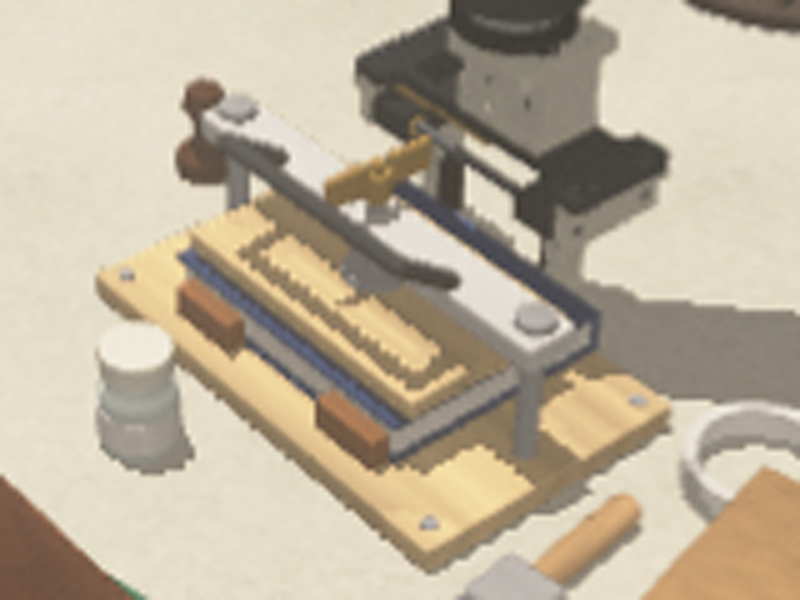

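View pics/t3.png

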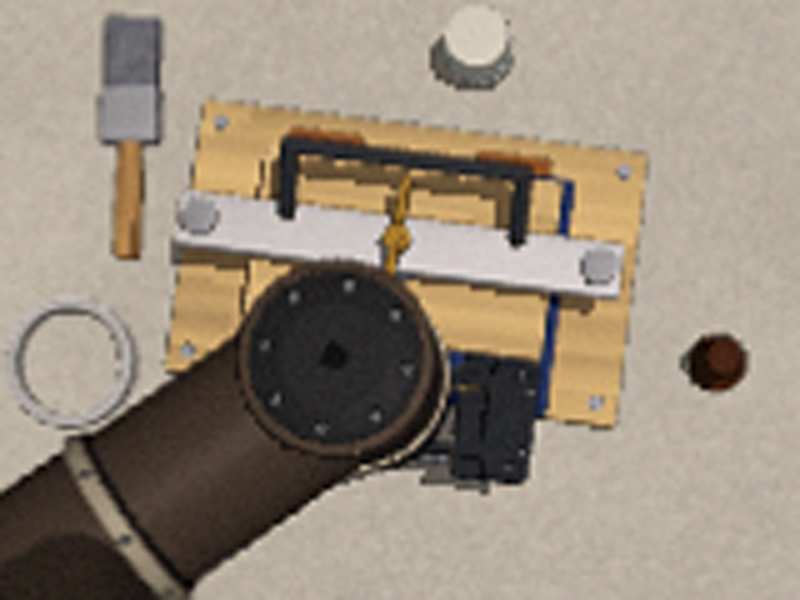

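Run:
```python
from h import *
im=cv2.imread('pics/w3.png')
a=im[175:275,0:140]; b=im[175:275,420:560]
cv2.imwrite('pics/w3z.png',cv2.resize(np.hstack([a,b]),None,fx=2.85,fy=5,interpolation=cv2.INTER_CUBIC))
```

```text
(no output)
```

View pics/w3z.png

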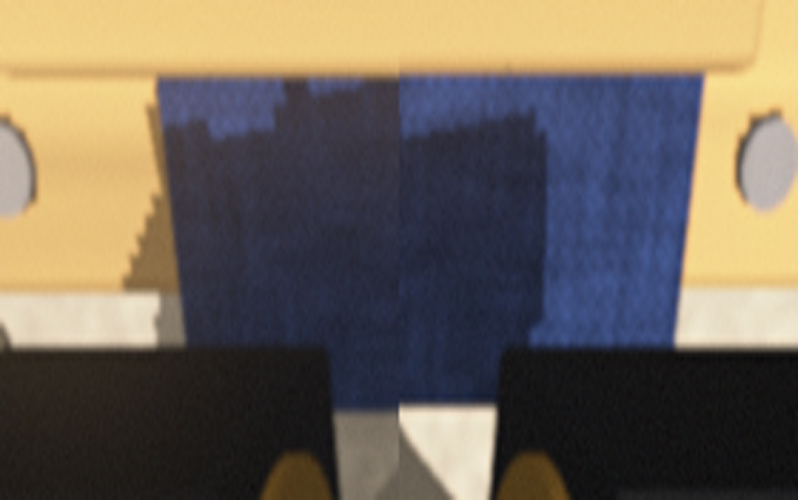

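```bash
python3 - <<'E'
from h import *
s=snapshot('wrist')
for p,z in [((17,233.6),.018),((540,232.4),.018),((128,256.4),.046),((453,255.6),.046)]:
    w=atz(s,p,z); print(w.round(4),topress(w).round(4))
t=snapshot('top')
for p in search_frame('book','top')[:1]: print(p)
E
python3 -m inch '[{"ax":0,"ay":0,"az":0,"dx":1,"dy":0,"dz":0,"fingers":87},{"ax":0,"ay":0,"az":0,"dx":2,"dy":0,"dz":0,"fingers":87}]';  python3 - <<'E'
from h import *
o=get_obs(); print(topress(o['tool_pos']),o['orientation'],o['force'],o['moment'])
E
```

```text
[0.503 0.244 0.018] [-0.0938  0.1368]
[ 0.4714 -0.0287  0.018 ] [-0.0929 -0.1376]
[0.4942 0.1743 0.046 ] [-0.0944  0.0666]
[0.4775 0.0297 0.046 ] [-0.0938 -0.0789]
{'bbox': [278.9, 229.3, 6.5, 44.4], 'score': 0.59}
clock: 5.08
tool_pos: [0.4747, 0.1064, 0.0291]
orientation: [179.9, 0.4, -6.8]
force: [-32.5, 16.1, 23.6]
opening: 0.0869
[-0.10566696 -0.00311141] [179.91256849   0.37756845  -6.78869328] [-32.45082519  16.092878    23.55426918] [ 6.52692414 11.73157654  0.96419584]
```

The spine is flush with and parallel to the base edge to within 1 mm. The push is dead solid at 32 N with no movement, so the book is home. I back off.

```bash
python3 -m inch '[{"ax":0,"ay":0,"az":0,"dx":-5,"dy":0,"dz":0,"fingers":87},{"ax":0,"ay":0,"az":0,"dx":-20,"dy":0,"dz":0,"fingers":87},{"ax":0,"ay":0,"az":0,"dx":-45,"dy":0,"dz":0,"fingers":87},{"ax":0,"ay":0,"az":0,"dx":-45,"dy":0,"dz":-40,"fingers":87},{"ax":0,"ay":0,"az":0,"dx":-45,"dy":0,"dz":-100,"fingers":87},{"ax":0,"ay":0,"az":0,"dx":-30,"dy":0,"dz":-150,"fingers":87},{"ax":0,"ay":0,"az":0,"dx":-30,"dy":0,"dz":-165,"fingers":87}]';  python3 - <<'E'
from h import *
s=snapshot('wrist'); save(s,'pics/w4.png')
s=snapshot('scene'); im=s['image'][180:300,240:400]; cv2.imwrite('pics/s4.png',cv2.resize(im,None,fx=5,fy=5,interpolation=cv2.INTER_CUBIC)[:,:,::-1])
print(get_obs()['joint_pos'])
E
```

```text
clock: 5.95
tool_pos: [0.4516, 0.111, 0.198]
orientation: [-179.8, -0.3, -6.8]
force: [-0.5, -0.5, 0.1]
opening: 0.087
[ 3.82476477e+01  1.50352627e+00 -2.77168695e+01  1.92536561e-02
 -6.05408012e+01  4.49247463e+01]
```

View pics/w4.png

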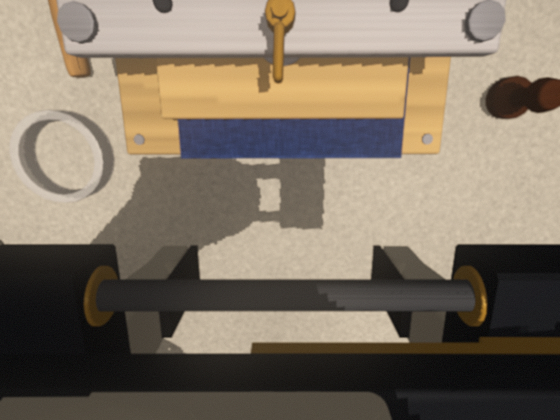

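View pics/s4.png

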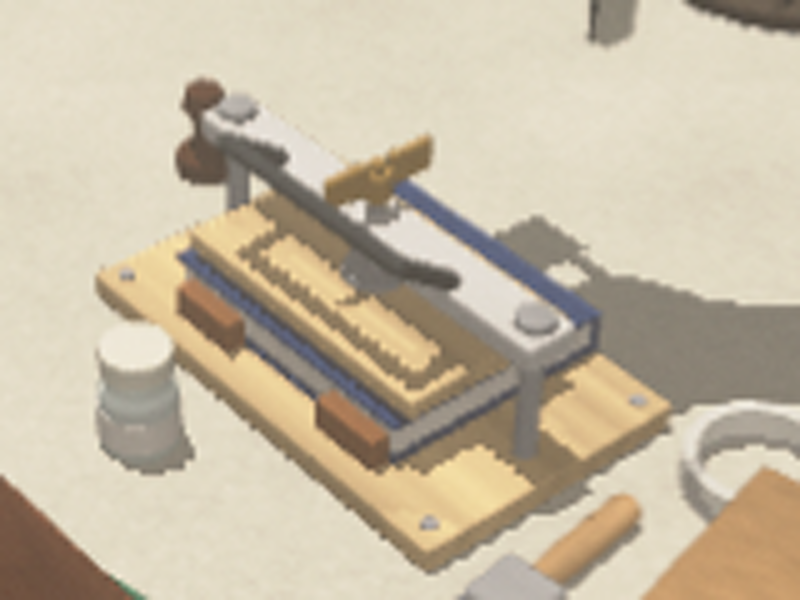

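Both stops touch the fore edge, and the wings still lie along press x. Next I rotate the tool by 90° so that one open finger works at the front of the screw.

```bash
python3 -m inch '[{"ax":0,"ay":0,"az":-10.5,"dx":0,"dy":0,"dz":0,"fingers":87},{"ax":0,"ay":0,"az":-21,"dx":0,"dy":0,"dz":0,"fingers":87},{"ax":0,"ay":0,"az":-31.5,"dx":0,"dy":0,"dz":0,"fingers":87},{"ax":0,"ay":0,"az":-42,"dx":0,"dy":0,"dz":0,"fingers":87},{"ax":0,"ay":0,"az":-52.5,"dx":5,"dy":0,"dz":0,"fingers":87},{"ax":0,"ay":0,"az":-63,"dx":15,"dy":5,"dz":0,"fingers":87},{"ax":0,"ay":0,"az":-73.5,"dx":25,"dy":10,"dz":0,"fingers":87},{"ax":0,"ay":0,"az":-84,"dx":40,"dy":15,"dz":0,"fingers":87}]';  python3 - <<'E'
from h import *
o=get_obs(); print(topress(o['tool_pos']))
print(totool([*toworld((-.078,-.024)),.168],83.2))
print(get_obs()['joint_pos'])
E
```

```text
clock: 7.05
tool_pos: [0.4865, 0.0899, 0.1923]
orientation: [-179.9, 0.1, 77.5]
force: [1.4, 0.3, -0.5]
opening: 0.0871
[-0.09199522 -0.01810852]
{'shift': array([-4.4, 14.6, 24.3]), 'rot': array([-0.1,  0.1, -5.7])}
[ 3.32611656e+01  5.08043829e+00 -2.43192473e+01 -2.67271727e-02
 -6.07527906e+01  1.34300625e+02]
```

```bash
python3 -m inch '[{"ax":0,"ay":0,"az":-5.7,"dx":-3,"dy":10,"dz":0,"fingers":87},{"ax":0,"ay":0,"az":-5.7,"dx":-4.4,"dy":14.6,"dz":22,"fingers":87},{"ax":0,"ay":0,"az":-5.7,"dx":-4.4,"dy":14.6,"dz":22,"fingers":87}]';  python3 - <<'E'
from h import *
o=get_obs(); print(topress(o['tool_pos']))
print(totool([*toworld((-.078,-.024)),.125],83.2))
s=snapshot('wrist'); save(s,'pics/w5.png')
s=snapshot('scene'); im=s['image'][150:300,230:400]; cv2.imwrite('pics/s5.png',cv2.resize(im,None,fx=4,fy=4,interpolation=cv2.INTER_CUBIC)[:,:,::-1])
E
```

```text
clock: 7.42
tool_pos: [0.4988, 0.0819, 0.1693]
orientation: [-179.7, 0.2, 82.8]
force: [0.0, -1.2, -0.8]
opening: 0.0867
[-0.0788398 -0.0246089]
{'shift': array([ 0.8,  1.1, 44.3]), 'rot': array([-0.3,  0.2, -0.4])}
```

View pics/w5.png

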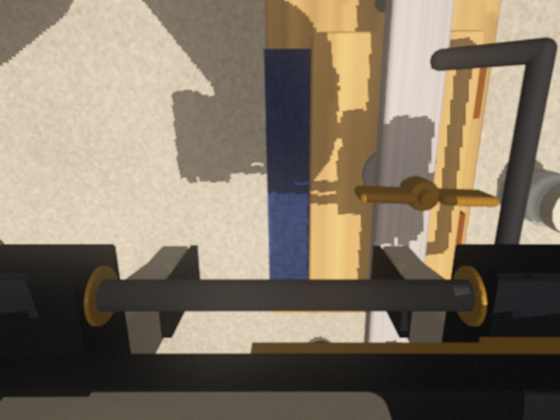

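View pics/s5.png

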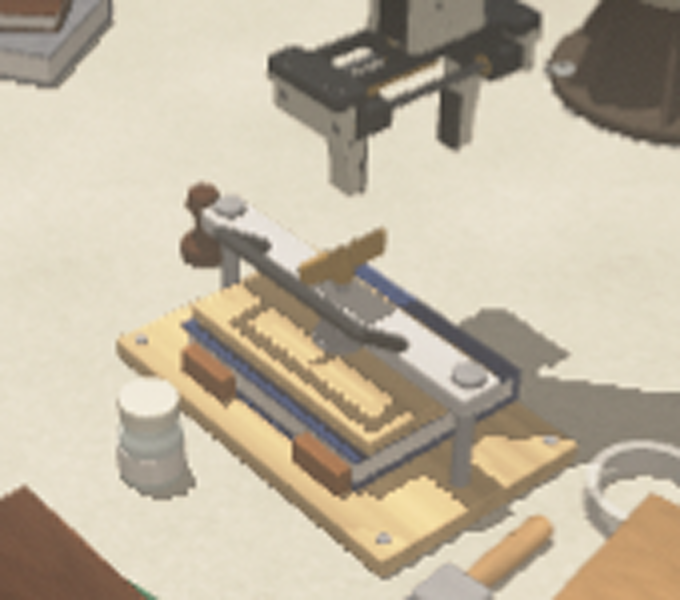

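Run:
```python
from h import *
s=snapshot('wrist'); 
for p in [(420,190),(357,193),(497,200)]: print(topress(atz(s,p,.147))*1000)
o=get_obs();Rm=R.from_euler('xyz',o['orientation'],degrees=True)
c=snapshot('scene')
for y in (43.5,65):
  for x in (-9.5,9.5):
    p=proj(c,o['tool_pos']+Rm.apply([x/1000,y/1000,0])); print(y,x,(p-[230,150])*4)
```

```text
[-3.00484926  7.37182816]
[-37.41197855   5.83994914]
[39.93326359  1.51778972]
43.5 -9.5 [346.26425737 177.84306619]
43.5 9.5 [363.65823497 189.30388423]
65 -9.5 [323.27444802 188.16845296]
65 9.5 [340.59788042 199.8198961 ]
```

```bash
python3 -m inch '[{"ax":0,"ay":0,"az":0,"dx":2,"dy":1,"dz":22,"fingers":87},{"ax":0,"ay":0,"az":0,"dx":2,"dy":1,"dz":43,"fingers":87},{"ax":0,"ay":0,"az":0,"dx":2,"dy":1,"dz":43,"fingers":87}]';  python3 - <<'E'
from h import *
o=get_obs(); print(topress(o['tool_pos']),o['force'])
s=snapshot('scene'); im=s['image'][150:300,230:400]; cv2.imwrite('pics/s6.png',cv2.resize(im,None,fx=4,fy=4,interpolation=cv2.INTER_CUBIC)[:,:,::-1])
s=snapshot('wrist'); save(s,'pics/w6.png')
E
```

```text
clock: 8.0
tool_pos: [0.5011, 0.0845, 0.1286]
orientation: [-179.9, 0.1, 82.9]
force: [-0.7, -0.0, 0.1]
opening: 0.0869
[-0.07682134 -0.02175441] [-0.67527622 -0.03457412  0.0703251 ]
```

View pics/s6.png

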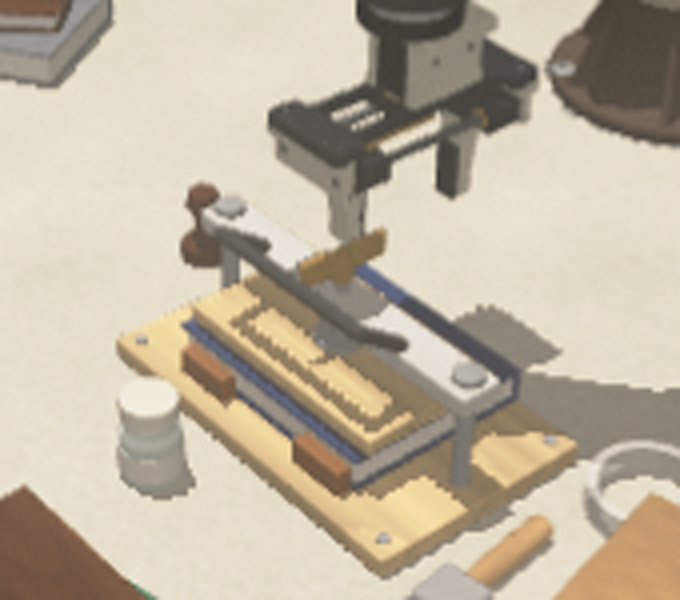

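View pics/w6.png

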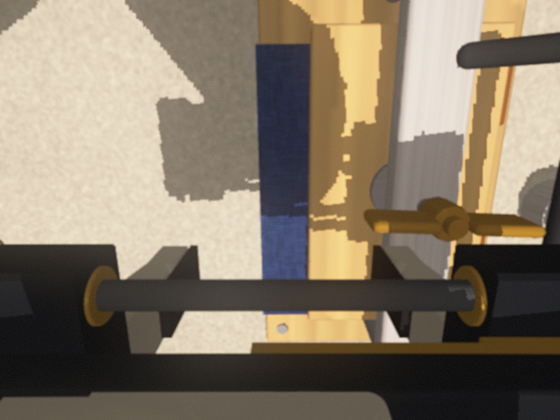

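```bash
python3 -m inch '[{"ax":0,"ay":0,"az":0,"dx":12,"dy":-4,"dz":3,"fingers":87},{"ax":0,"ay":0,"az":0,"dx":23,"dy":-6,"dz":3,"fingers":87},{"ax":0,"ay":0,"az":0,"dx":34,"dy":-4,"dz":3,"fingers":87},{"ax":0,"ay":0,"az":0,"dx":43,"dy":1,"dz":3,"fingers":87}]';  python3 - <<'E'
from h import *
o=get_obs(); print(topress(o['tool_pos']),o['force'])
s=snapshot('scene'); im=s['image'][150:300,230:400]; cv2.imwrite('pics/s7.png',cv2.resize(im,None,fx=4,fy=4,interpolation=cv2.INTER_CUBIC)[:,:,::-1])
s=snapshot('wrist'); save(s,'pics/w7.png')
E
```

```text
clock: 8.6
tool_pos: [0.5085, 0.1282, 0.1264]
orientation: [-180.0, -0.0, 82.9]
force: [-1.5, -1.6, 0.8]
opening: 0.087
[-0.07473266  0.02251738] [-1.48175665 -1.55386574  0.77833862]
```

View pics/s7.png

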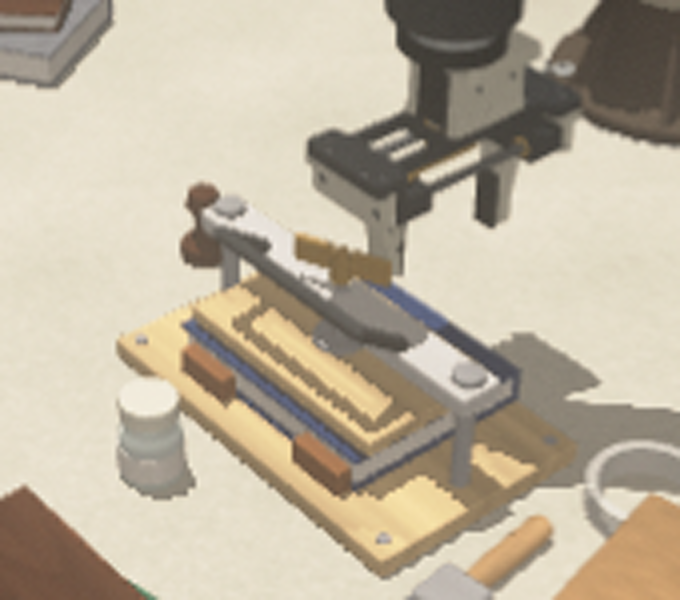

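View pics/w7.png

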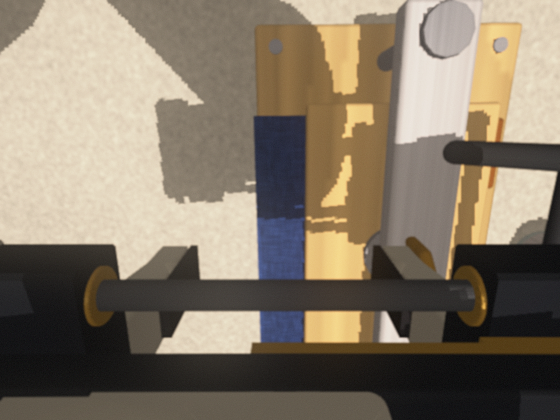

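The stroke works: the wing has turned to the front left. I continue it.

```bash
python3 -m inch '[{"ax":0,"ay":0,"az":0,"dx":7,"dy":7,"dz":0,"fingers":87},{"ax":0,"ay":0,"az":0,"dx":10,"dy":15,"dz":0,"fingers":87},{"ax":0,"ay":0,"az":0,"dx":11,"dy":23,"dz":0,"fingers":87},{"ax":0,"ay":0,"az":0,"dx":11,"dy":23,"dz":0,"fingers":87}]';  python3 - <<'E'
from h import *
o=get_obs(); print(topress(o['tool_pos']),o['force'])
s=snapshot('scene'); im=s['image'][150:300,230:400]; cv2.imwrite('pics/s8.png',cv2.resize(im,None,fx=4,fy=4,interpolation=cv2.INTER_CUBIC)[:,:,::-1])
E
```

```text
clock: 9.2
tool_pos: [0.5334, 0.1354, 0.1261]
orientation: [180.0, -0.0, 82.9]
force: [-1.2, 0.6, 0.0]
opening: 0.0869
[-0.05083706  0.03258574] [-1.23366371  0.64686625  0.02329811]
```

View pics/s8.png

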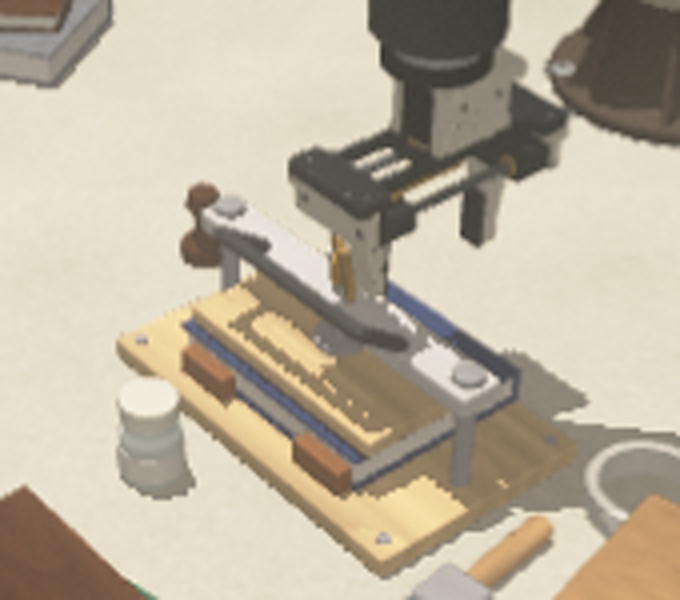

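```bash
python3 -m inch '[{"ax":0,"ay":0,"az":0,"dx":0,"dy":-2,"dz":-25,"fingers":87},{"ax":0,"ay":0,"az":0,"dx":0,"dy":-2,"dz":-46,"fingers":87},{"ax":0,"ay":0,"az":0,"dx":-31,"dy":2,"dz":-46,"fingers":87},{"ax":0,"ay":0,"az":0,"dx":-62,"dy":4,"dz":-46,"fingers":87},{"ax":0,"ay":0,"az":0,"dx":-62,"dy":4,"dz":-46,"fingers":87}]';  python3 - <<'E'
from h import *
o=get_obs(); print(topress(o['tool_pos']),o['tool_pos'],o['force'])
s=snapshot('wrist'); save(s,'pics/w9.png')
s=snapshot('scene'); im=s['image'][150:300,230:400]; cv2.imwrite('pics/s9.png',cv2.resize(im,None,fx=4,fy=4,interpolation=cv2.INTER_CUBIC)[:,:,::-1])
E
```

```text
clock: 9.88
tool_pos: [0.5288, 0.0718, 0.1727]
orientation: [179.9, -0.0, 82.8]
force: [0.4, 0.8, 0.4]
opening: 0.0871
[-0.04786786 -0.03106   ] [0.52879124 0.07182623 0.17274633] [0.38409414 0.81327945 0.3994289 ]
```

View pics/w9.png

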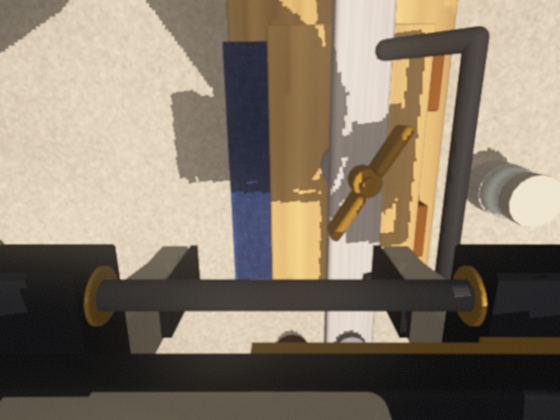

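View pics/s9.png

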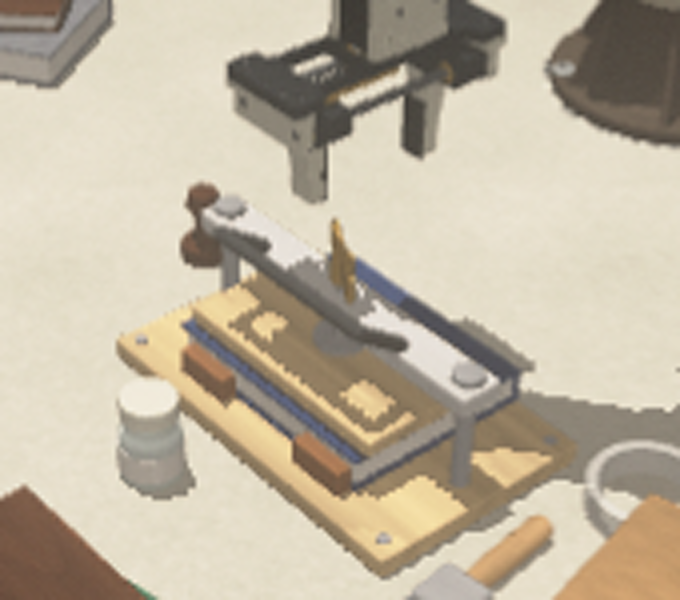

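```bash
cat >> h.py <<'E'
def wing(s,a,b,z=.147):
    A,B=topress(atz(s,a,z))*1000,topress(atz(s,b,z))*1000
    d=A-B; print('tips',A.round(1),B.round(1),'mid',((A+B)/2).round(1),'len',np.linalg.norm(d).round(1),'angle',np.degrees(np.arctan2(d[1],d[0])).round(1))
    o=get_obs(); print('tcp press',(topress(o['tool_pos'])*1000).round(1),o['tool_pos'][2])
E
python3 - <<'E'
from h import *
wing(snapshot('wrist'),(408,130),(335,235))
E
```

```text
tips [18.  33.5] [-18.4 -25. ] mid [-0.2  4.2] len 68.9 angle 58.2
tcp press [-47.7 -29.3] 0.17261422663731543
```

```bash
python3 -m inch '[{"ax":0,"ay":0,"az":0,"dx":0,"dy":0,"dz":25,"fingers":87},{"ax":0,"ay":0,"az":0,"dx":0,"dy":0,"dz":46,"fingers":87},{"ax":0,"ay":0,"az":0,"dx":0,"dy":0,"dz":46,"fingers":87},{"ax":0,"ay":0,"az":0,"dx":1,"dy":-10,"dz":47,"fingers":87},{"ax":0,"ay":0,"az":0,"dx":4,"dy":-19,"dz":47,"fingers":87},{"ax":0,"ay":0,"az":0,"dx":10,"dy":-27,"dz":47,"fingers":87},{"ax":0,"ay":0,"az":0,"dx":18,"dy":-33,"dz":47,"fingers":87},{"ax":0,"ay":0,"az":0,"dx":29,"dy":-36,"dz":47,"fingers":87}]';  python3 - <<'E'
from h import *
o=get_obs(); print(topress(o['tool_pos']),o['tool_pos'],o['force'])
s=snapshot('scene'); im=s['image'][150:300,230:400]; cv2.imwrite('pics/s10.png',cv2.resize(im,None,fx=4,fy=4,interpolation=cv2.INTER_CUBIC)[:,:,::-1])
E
```

```text
clock: 11.02
tool_pos: [0.4961, 0.107, 0.1255]
orientation: [-180.0, 0.0, 82.9]
force: [0.5, -1.7, -0.1]
opening: 0.0874
[-8.45417034e-02  6.98976104e-06] [0.49605383 0.10701701 0.12548458] [ 0.50045264 -1.74396008 -0.06687216]
```

View pics/s10.png

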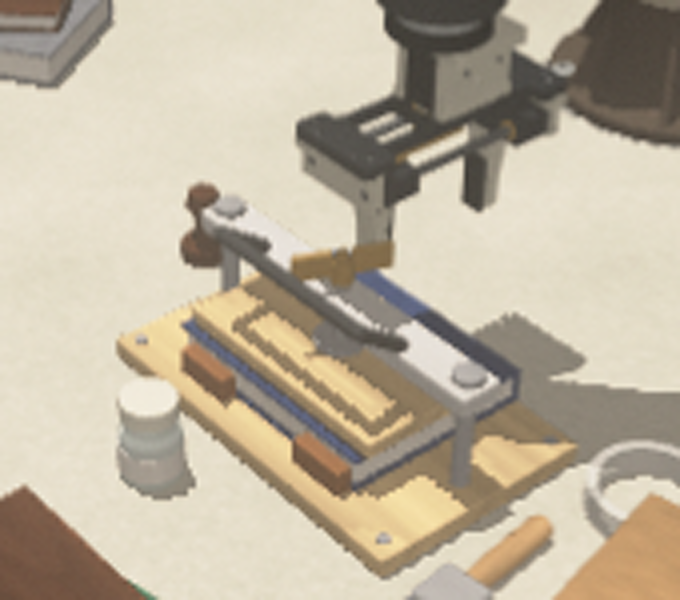

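```bash
python3 -m inch '[{"ax":0,"ay":0,"az":0,"dx":11,"dy":1,"dz":1,"fingers":87},{"ax":0,"ay":0,"az":0,"dx":20,"dy":5,"dz":1,"fingers":87},{"ax":0,"ay":0,"az":0,"dx":27,"dy":11,"dz":1,"fingers":87},{"ax":0,"ay":0,"az":0,"dx":32,"dy":19,"dz":1,"fingers":87},{"ax":0,"ay":0,"az":0,"dx":34,"dy":27,"dz":1,"fingers":87},{"ax":0,"ay":0,"az":0,"dx":34,"dy":34,"dz":1,"fingers":87},{"ax":0,"ay":0,"az":0,"dx":34,"dy":34,"dz":1,"fingers":87}]'
python3 - <<'E'
from h import *
o=get_obs(); print(topress(o['tool_pos']),o['force'])
E
python3 -m inch '[{"ax":0,"ay":0,"az":0,"dx":0,"dy":-2,"dz":-25,"fingers":87},{"ax":0,"ay":0,"az":0,"dx":0,"dy":-2,"dz":-46,"fingers":87},{"ax":0,"ay":0,"az":0,"dx":-31,"dy":2,"dz":-46,"fingers":87},{"ax":0,"ay":0,"az":0,"dx":-62,"dy":4,"dz":-46,"fingers":87},{"ax":0,"ay":0,"az":0,"dx":-62,"dy":4,"dz":-46,"fingers":87}]'
python3 - <<'E'
from h import *
o=get_obs(); print(topress(o['tool_pos']),o['tool_pos'],o['force'])
s=snapshot('wrist'); save(s,'pics/w11.png')
s=snapshot('scene'); im=s['image'][150:300,230:400]; cv2.imwrite('pics/s11.png',cv2.resize(im,None,fx=4,fy=4,interpolation=cv2.INTER_CUBIC)[:,:,::-1])
E
```

```text
clock: 11.95
tool_pos: [0.5354, 0.136, 0.1242]
orientation: [180.0, -0.0, 82.9]
force: [-0.3, 0.4, 0.4]
opening: 0.0867
[-0.04889165  0.03347543] [-0.3482478   0.41431616  0.40505492]
clock: 12.58
tool_pos: [0.531, 0.0726, 0.1708]
orientation: [179.9, -0.0, 82.8]
force: [0.9, -0.0, 0.2]
opening: 0.087
[-0.04575712 -0.03006516] [0.53100492 0.07256416 0.17081383] [ 0.93814478 -0.04582135  0.21300056]
```

View pics/w11.png

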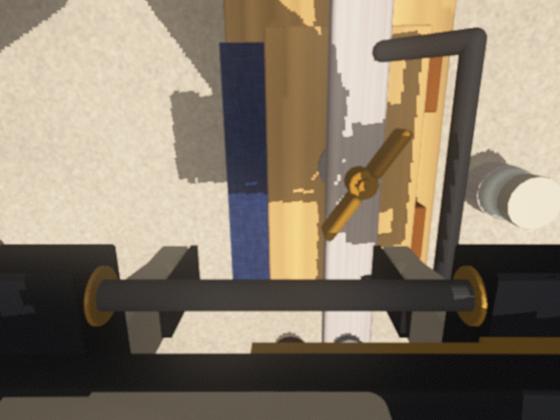

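View pics/s11.png

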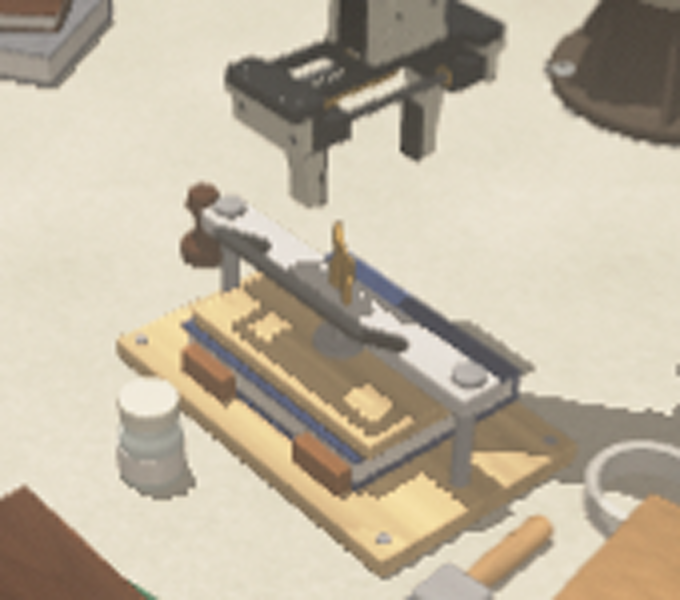

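```bash
python3 -m inch '[{"ax":0,"ay":0,"az":0,"dx":0,"dy":-2,"dz":25,"fingers":87},{"ax":0,"ay":0,"az":0,"dx":0,"dy":-2,"dz":46,"fingers":87},{"ax":0,"ay":0,"az":0,"dx":0,"dy":-2,"dz":46,"fingers":87},{"ax":0,"ay":0,"az":0,"dx":0,"dy":-12,"dz":46,"fingers":87},{"ax":0,"ay":0,"az":0,"dx":3,"dy":-21,"dz":46,"fingers":87}]'
python3 -m inch '[{"ax":0,"ay":0,"az":0,"dx":3,"dy":-4,"dz":1,"fingers":87},{"ax":0,"ay":0,"az":0,"dx":6,"dy":-7,"dz":1,"fingers":87}]'
python3 -m inch '[{"ax":0,"ay":0,"az":0,"dx":4,"dy":-4,"dz":0,"fingers":87},{"ax":0,"ay":0,"az":0,"dx":8,"dy":-6,"dz":0,"fingers":87}]'
python3 -m inch '[{"ax":0,"ay":0,"az":0,"dx":5,"dy":-2,"dz":0,"fingers":87},{"ax":0,"ay":0,"az":0,"dx":10,"dy":-3,"dz":0,"fingers":87}]'
```

```text
clock: 13.3
tool_pos: [0.5107, 0.0801, 0.1254]
orientation: [179.9, -0.1, 82.9]
force: [0.8, -1.6, -0.2]
opening: 0.087
clock: 13.55
tool_pos: [0.5041, 0.0868, 0.1238]
orientation: [180.0, -0.0, 82.9]
force: [1.0, -2.3, 0.9]
opening: 0.0868
clock: 13.8
tool_pos: [0.4989, 0.0953, 0.1232]
orientation: [-180.0, 0.0, 82.9]
force: [0.6, -1.4, 0.3]
opening: 0.087
clock: 14.05
tool_pos: [0.4972, 0.1056, 0.1231]
orientation: [-180.0, 0.0, 82.9]
force: [-0.9, -1.9, 0.3]
opening: 0.0866
```

```bash
python3 -m inch '[{"ax":0,"ay":0,"az":0,"dx":5,"dy":0,"dz":0,"fingers":87},{"ax":0,"ay":0,"az":0,"dx":11,"dy":1,"dz":0,"fingers":87}]'
python3 -m inch '[{"ax":0,"ay":0,"az":0,"dx":5,"dy":2,"dz":0,"fingers":87},{"ax":0,"ay":0,"az":0,"dx":9,"dy":4,"dz":0,"fingers":87}]'
python3 -m inch '[{"ax":0,"ay":0,"az":0,"dx":4,"dy":3,"dz":0,"fingers":87},{"ax":0,"ay":0,"az":0,"dx":7,"dy":6,"dz":0,"fingers":87}]'
```

```text
clock: 14.3
tool_pos: [0.4997, 0.1165, 0.1231]
orientation: [-180.0, 0.0, 82.9]
force: [-0.1, -1.4, 1.0]
opening: 0.0871
clock: 14.55
tool_pos: [0.5051, 0.125, 0.1232]
orientation: [-180.0, 0.0, 82.9]
force: [0.2, -0.5, 0.0]
opening: 0.0871
clock: 14.8
tool_pos: [0.512, 0.1311, 0.1233]
orientation: [-180.0, -0.0, 82.9]
force: [-1.1, -0.7, -1.2]
opening: 0.0868
```

```bash
python3 -m inch '[{"ax":0,"ay":0,"az":0,"dx":3,"dy":4,"dz":0,"fingers":87},{"ax":0,"ay":0,"az":0,"dx":5,"dy":8,"dz":0,"fingers":87}]'
python3 -m inch '[{"ax":0,"ay":0,"az":0,"dx":1,"dy":4,"dz":0,"fingers":87},{"ax":0,"ay":0,"az":0,"dx":2,"dy":8,"dz":0,"fingers":87}]'
python3 -m inch '[{"ax":0,"ay":0,"az":0,"dx":0,"dy":4,"dz":0,"fingers":87},{"ax":0,"ay":0,"az":0,"dx":0,"dy":7,"dz":0,"fingers":87}]'
python3 - <<'E'
from h import *
o=get_obs(); print(topress(o['tool_pos']),o['force'])
s=snapshot('scene'); im=s['image'][150:300,230:400]; cv2.imwrite('pics/s12.png',cv2.resize(im,None,fx=4,fy=4,interpolation=cv2.INTER_CUBIC)[:,:,::-1])
E
```

```text
clock: 15.05
tool_pos: [0.5207, 0.135, 0.1233]
orientation: [180.0, -0.0, 82.9]
force: [-1.8, -0.8, 0.0]
opening: 0.0871
clock: 15.3
tool_pos: [0.5284, 0.1357, 0.1231]
orientation: [-180.0, 0.0, 82.9]
force: [-1.5, 0.2, -0.6]
opening: 0.0867
clock: 15.55
tool_pos: [0.5357, 0.135, 0.1232]
orientation: [-180.0, -0.0, 82.9]
force: [-2.8, 0.0, 0.3]
opening: 0.087
[-0.04845006  0.03248496] [-2.75817495  0.00297693  0.26695761]
```

View pics/s12.png

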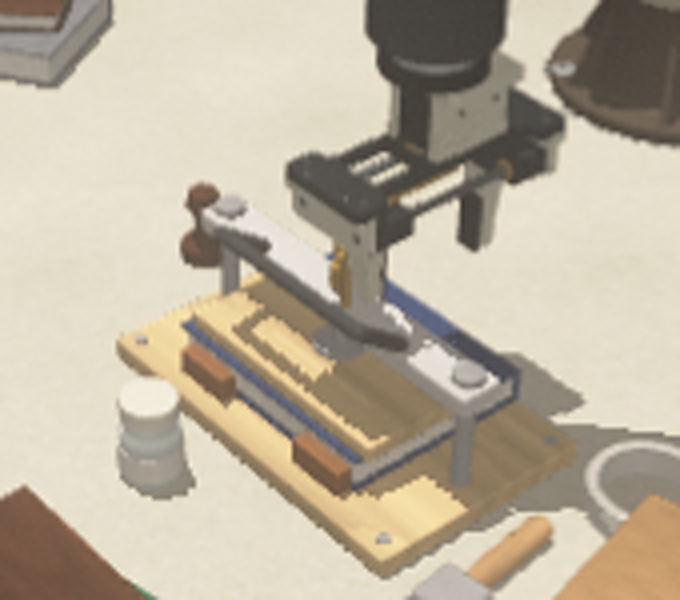

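Third stroke done without a stop, after about 8.4 rad by my count. I reposition for another stroke.

```bash
python3 -m inch '[{"ax":0,"ay":0,"az":0,"dx":0,"dy":-2,"dz":-25,"fingers":87},{"ax":0,"ay":0,"az":0,"dx":0,"dy":-2,"dz":-46,"fingers":87},{"ax":0,"ay":0,"az":0,"dx":-31,"dy":2,"dz":-46,"fingers":87},{"ax":0,"ay":0,"az":0,"dx":-62,"dy":4,"dz":-46,"fingers":87},{"ax":0,"ay":0,"az":0,"dx":-62,"dy":4,"dz":-46,"fingers":87}]'
python3 - <<'E'
from h import *
o=get_obs(); print(topress(o['tool_pos']),o['tool_pos'],o['force'])
s=snapshot('wrist'); save(s,'pics/w13.png')
E
```

```text
clock: 16.23
tool_pos: [0.5322, 0.0716, 0.1698]
orientation: [179.9, -0.0, 82.8]
force: [0.2, 0.4, -0.9]
opening: 0.0869
[-0.0444191  -0.03087176] [0.53223803 0.07160481 0.1698396 ] [ 0.19151368  0.41106162 -0.85582527]
```

View pics/w13.png

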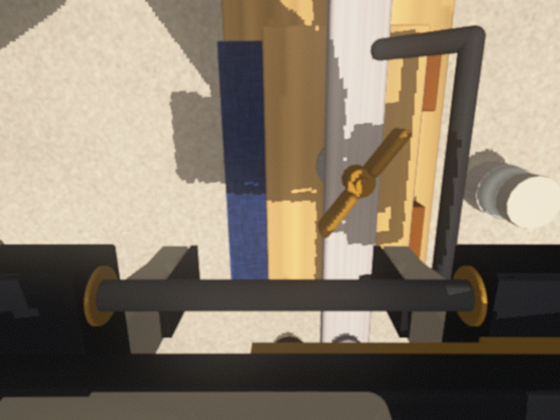

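```bash
python3 -m inch '[{"ax":0,"ay":0,"az":0,"dx":0,"dy":-3,"dz":25,"fingers":87},{"ax":0,"ay":0,"az":0,"dx":0,"dy":-3,"dz":46,"fingers":87},{"ax":0,"ay":0,"az":0,"dx":0,"dy":-3,"dz":47,"fingers":87},{"ax":0,"ay":0,"az":0,"dx":0,"dy":-10,"dz":47,"fingers":87}]'
python3 -m inch '[{"ax":0,"ay":0,"az":0,"dx":1,"dy":-4,"dz":0,"fingers":87},{"ax":0,"ay":0,"az":0,"dx":2,"dy":-8,"dz":0,"fingers":87}]'
python3 -m inch '[{"ax":0,"ay":0,"az":0,"dx":1,"dy":-2,"dz":0,"fingers":87},{"ax":0,"ay":0,"az":0,"dx":3,"dy":-4,"dz":0,"fingers":87}]'
python3 -m inch '[{"ax":0,"ay":0,"az":0,"dx":1,"dy":-1,"dz":0,"fingers":87},{"ax":0,"ay":0,"az":0,"dx":3,"dy":-3,"dz":0,"fingers":87}]'
```

```text
clock: 16.77
tool_pos: [0.5226, 0.0747, 0.1229]
orientation: [179.9, -0.0, 82.9]
force: [-0.1, 0.1, 0.2]
opening: 0.0868
clock: 17.02
tool_pos: [0.5192, 0.0767, 0.1236]
orientation: [179.5, -0.0, 82.9]
force: [39.7, -21.5, -28.4]
opening: 0.0873
clock: 17.27
tool_pos: [0.5185, 0.0777, 0.1236]
orientation: [179.2, 0.1, 82.9]
force: [55.3, -41.6, -37.8]
opening: 0.0872
clock: 17.52
tool_pos: [0.5179, 0.0786, 0.1237]
orientation: [179.1, 0.3, 82.8]
force: [71.9, -58.0, -46.0]
opening: 0.0875
```

It stopped dead with the force climbing, so I back off at once and check.

```bash
python3 -m inch '[{"ax":0,"ay":0,"az":0,"dx":-4,"dy":6,"dz":0,"fingers":87},{"ax":0,"ay":0,"az":0,"dx":-7,"dy":16,"dz":0,"fingers":87},{"ax":0,"ay":0,"az":0,"dx":-7,"dy":16,"dz":-20,"fingers":87},{"ax":0,"ay":0,"az":0,"dx":-7,"dy":16,"dz":-46,"fingers":87},{"ax":0,"ay":0,"az":0,"dx":-7,"dy":16,"dz":-46,"fingers":87}]'
python3 - <<'E'
from h import *
s=snapshot('wrist'); save(s,'pics/w14.png'); o=get_obs();print(o['force'],topress(o['tool_pos']))
s=snapshot('scene'); im=s['image'][150:300,230:400]; cv2.imwrite('pics/s14.png',cv2.resize(im,None,fx=4,fy=4,interpolation=cv2.INTER_CUBIC)[:,:,::-1])
E
```

```text
clock: 18.15
tool_pos: [0.5243, 0.076, 0.1712]
orientation: [179.7, -0.2, 82.9]
force: [-1.0, -0.4, -0.3]
opening: 0.087
[-0.23681993 -0.20602285  0.07832733] [-0.05366103 -0.02783754]
```

View pics/w14.png

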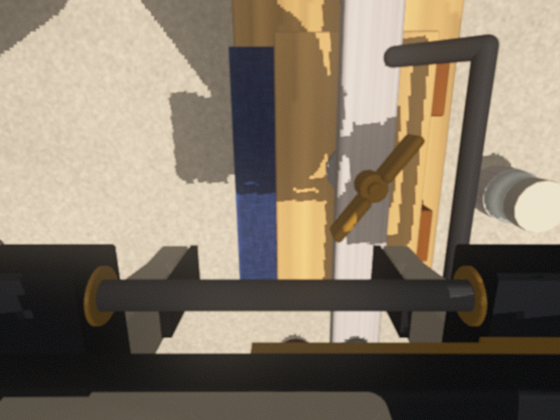

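View pics/s14.png

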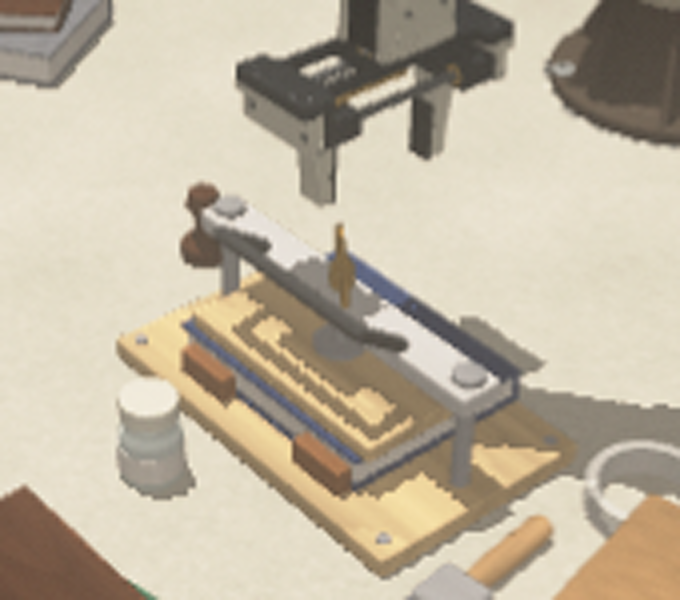

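Run:
```python
from h import *
s=snapshot('wrist'); wing(s,(419,141),(336,238),.142)
b=trace('screw_hub','wrist'); print(len(b))
if b:
    m=b[0]['mask']; print(b[0]['score'],b[0]['bbox']); ys,xs=np.nonzero(m)
    P=np.array([topress(atz(s,(x,y),.142)) for x,y in zip(xs,ys)])*1000
    c=P.mean(0); u,sv,vt=np.linalg.svd(P-c,full_matrices=False); print(c,np.degrees(np.arctan2(vt[0,1],vt[0,0])))
S=snapshot('scene')
b=landmark_of('screw_hub','scene'); print([(x['score'],x['position']) for x in b[:2]])
for z in (.131,.137): print(z,proj(S,[*toworld((0.0,.002)),z]))
```

```text
tips [18.3 29.3] [-24.1 -25.8] mid [-2.9  1.7] len 69.5 angle 52.4
tcp press [-54.4 -28.4] 0.16834818175164987
1
0.89 [381.6, 186.9, 94.9, 106.1]
[-1.51333769  5.13779694] -127.03434435218925
[(0.55, [312.8, 213.9]), (0.35, [315.2, 247.9])]
0.131 [315.28571765 216.00331732]
0.137 [315.3348043  214.28259701]
```

Final wing angle is 127° clockwise from press x, equal to 8.5 rad less one turn, so the screw is tight. I retreat and check the whole scene.

```bash
python3 -m inch '[{"ax":0,"ay":0,"az":0,"dx":0,"dy":-30,"dz":-30,"fingers":87},{"ax":0,"ay":0,"az":0,"dx":0,"dy":-80,"dz":-60,"fingers":87},{"ax":0,"ay":0,"az":0,"dx":-40,"dy":-100,"dz":-90,"fingers":87},{"ax":0,"ay":0,"az":0,"dx":-40,"dy":-100,"dz":-90,"fingers":87}]'
python3 - <<'E'
from h import *
s=snapshot('wrist'); save(s,'pics/w15.png')
c=snapshot('scene'); im=c['image'][180:300,240:400]; cv2.imwrite('pics/s15.png',cv2.resize(im,None,fx=5,fy=5,interpolation=cv2.INTER_CUBIC)[:,:,::-1])
t=snapshot('top'); save(t,'pics/t15.png')
E
```

```text
clock: 18.95
tool_pos: [0.4183, 0.0471, 0.2607]
orientation: [179.8, -0.2, 82.9]
force: [1.6, -0.4, -0.4]
opening: 0.0873
```

View pics/w15.png

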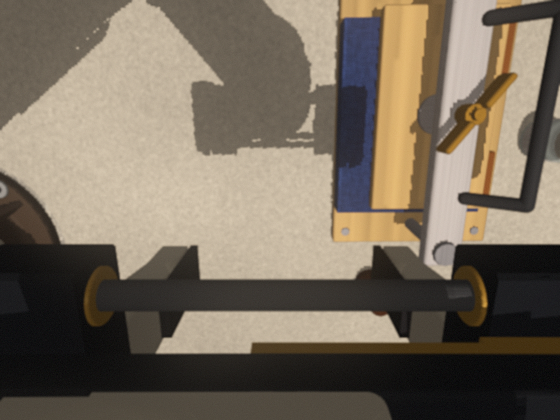

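View pics/s15.png

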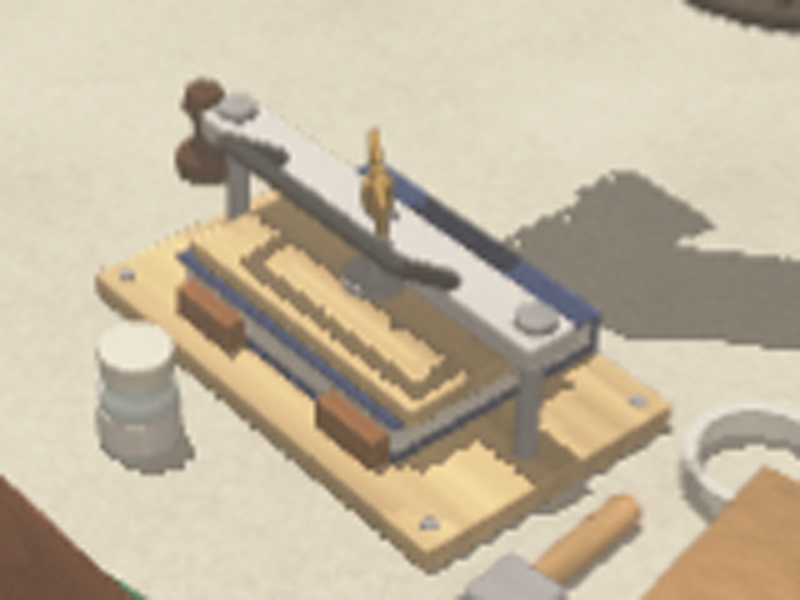

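View pics/t15.png

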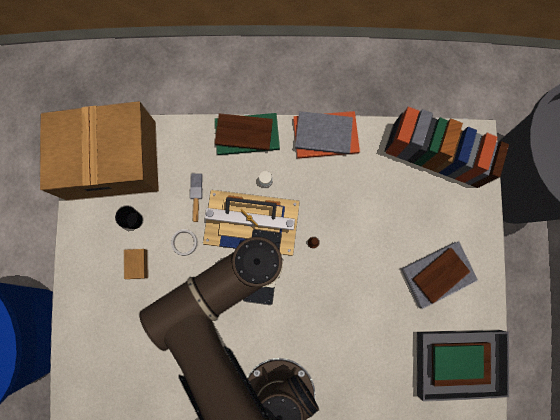

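The book is still against both stops with its spine flush, the pressing board is down and the bystanders are unmoved.

```bash
python3 -c "
from plant import *
print(close_job())"
```

```text
the job is handed in; nothing more can be done
None
```

The book is home in the press and the wing screw is turned to its stop. I handed the job in at about 19 s, with the arm clear of everything.

- **Book:** I pushed the spine with both open fingertips until it would not move under about 32 N. The wrist picture showed the spine flush with the base board's front edge to about 1 mm and parallel to about 0.1°. In the last scene picture the fore edge still sits on both stops.
- **Screw:** I turned it clockwise with one fingertip from the front and sides, in three strokes and a short fourth that hit the stop. It turned about 8.5 rad in all. The final wing angle, 127° clockwise from the press's x axis, matches the joint limit. The pressing board now sits on the book.
- **Bystanders:** They looked unmoved in the last top and scene pictures.

**Hard stop:** I sent the last three small pushes against the stop without checking the force between them. The last reading was about 103 N at the wrist, under the 120 N limit. I only had readings at the end of each move, so a brief higher peak is possible.

The measured points disagreed by 2 to 4 mm on where the screw axis is, which did not affect the strokes.

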